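Mount a keypad reader on the studs of a test stand

TASK

Mount the white keypad reader on the sloping test stand, lamp end uppermost: feel for the two headed studs with the keyholes in its back, press it flat on the stud strip against the sprung locking pin, then slide it down the slope until it is fully home and the pin has snapped out into the hole in its back, and let go. Never push the reader against the stand with more than about 40 N (a firm thumb), and leave the padlock, lock cylinder, pliers and screwdriver where they lie.

Things in the scene. Friction and masses are not known exactly. Their poses are not given: they have to be found in the camera images.
- reader: Keypad reader: white plastic box 136 x 46 x 30 mm (x from -72 to +64 mm), dark face, light keys, 0.22 kg, lying on its back. Origin: in its back, on the centre line; x points to its lamp end (upper end when mounted), z out of its keys. Grip it across its width (y), best near x = -10 mm, over the pin, or it tips. Back 4 mm thick over a hollow 9 mm deep; pin hole in it at the origin, 9 x 10 mm.
- reader_lamp (a point): Middle of the green lamp window on the reader's front, at x = +43, y = 0, z = +30 mm in the reader's frame.
- keyhole_low (a point): Centre of the lower keyhole's wide end in the reader's back (reader x = -44, y = 0, z = 0 mm). Wide end 14 mm along x and 16 mm across, with 45 degree corners that lead into the slot; the slot, 8 mm wide, runs in reader +x and ends at x = -26.8 mm.
- keyhole_up (a point): The same for the upper keyhole (wide end at reader x = +16, y = 0, z = 0 mm); its slot, 8 mm wide, runs in reader +x and ends at x = +33.2 mm.
- panel: Sloping face (25 degrees) of the grey sheet-metal test stand, fixed to the bench; 200 mm up the slope x 132 mm. Origin: on the front plane of the bright steel stud strip, at the strip's middle setting. x points up the slope, y across, z out of the face. The grey panel lies 3 mm below that plane. Low screw heads (3 mm) at x = +-45, y = +-34 mm; a green terminal block 8 mm high at x = +101 mm.
- stud_low (a point): Where the lower stud stands on the strip's plane at the strip's middle setting (panel x = -30, y = 0, z = 0 mm). The strip is clamped through long slots, so it and both studs and the pin really sit, together, anywhere up to 12 mm up or down the slope (panel x) from this; that shift is not measured. No play across; it does not move under load.
- stud_up (a point): The same for the upper stud (panel x = +30 mm), with the same shift. Each stud: shank 5 mm thick; domed head 11 mm across, its underside 6.5 mm, its top 10.5 mm above the strip. A reader resting on the heads has its back at 10.5 mm; with the heads in the wide ends (play: x +-1.5, y +-2.5 mm) it meets the pin at 5 mm, and must be pressed to within 2.5 mm of the strip to pass under the heads.
- pin_place (a point): Where the locking pin stands at the strip's middle setting (panel origin), with the same shift. The reader's origin is 14 mm up the slope from the true pin when the heads enter the wide ends, and on the pin when home; 0.7 mm farther down the slots stop on the shanks.
- locking_pin (a joint): Sprung brass pin of 5.4 mm with a rounded end in the middle of the stud strip, in m: 0 = standing out 5 mm, grows as it is pressed in towards the panel. It takes 2 N to start it and about 4 N to press it flush (0.005). The reader's back holds it pressed in until the reader is home within about 1.5 mm; then it snaps out into the hole in the back and locks the reader.
- padlock: Bystander: small brass padlock with a dark face, 69 x 42 x 17 mm, origin under its centre. Leave it.
- lock_cylinder: Bystander: white metal lock cylinder with a key in it, 61 x 45 x 45 mm, origin under its centre. Leave it.
- pliers: Bystander: pliers with black handles, 53 x 164 x 12 mm, origin under its centre. Leave it.
- screwdriver: Bystander: screwdriver with a black handle, 28 x 198 x 30 mm, origin under its centre. Leave it.
There are look-alikes about, which are no part of the job. What is shaped like the part that bears panel but turquoise is not meant.

How it is judged:
By the outcome, as a careful person would: the job done as asked, in the order asked, and still so for the second after the job is handed in, with the robot touching nothing.
It also fails if it takes over 72 s, if anything falls off the work surface, if the arm or the gripper's body presses on something with over 40 N, if the wrist force passes 120 N, or if a joint passes its speed limit or range.

ROBOT

A 6-joint arm with a two-finger parallel gripper is mounted at the origin on a cart in front of the work surface, level with it; the furniture and walls round the work are solid. World frame = base frame: x ahead of the robot, y to its left, z up, the work surface at z = 0. Lengths are in m, angles in rad, forces in N, time in s.
With the tool pointing down it reaches from about 0.35 to 0.975 m from the base axis. Payload 4.9 kg.
Tool frame: the origin (TCP) lies midway between the tips of the shut fingers; the grasp point (between the pads) lies 19 mm behind it; z points along the fingers, y is the line along which they close (so a half turn about z gives the same grasp; the last joint's range is limited). The gripper opens to 85 mm and grips with 20 to 120 N. Pads are 22 mm wide; open, the fingers measure 114 mm over their backs; the gripper's body (76 mm by 85 mm) begins 54 mm behind the grasp point. The pads swing forward as they close: fully open they stand 13 mm farther back than shut.
Start: joints at [-1.265, 0.053, 1.613, -0, 1.476, -0.119], TCP at [0.258, -0.569, 0.231] pointing down, gripper open.
Joint ranges: [-3.01, 3.01], [-1.01, 2.22], [0.06, 2.58], [-1.02, 4.17], [0.09, 2.62], [-3.14, 3.14]. Speed limits (rad/s): [2.57, 2.57, 3.14, 3.14, 3.14, 3.14].

INTERFACE

Orientations are given as a unit quaternion [w, x, y, z].
In Python, from plant import state, grab_frame, job_done, cut_out, place_of gives the robot as it stands.
- The arm moves only by the tool jog_arm, never from a script. Its argument "motion" is text: rows parted by semicolons, each of 7 numbers parted by spaces: the opening in per cent of the stroke, from 0 (shut) to 100 (fully open), then the shift along the tool's x, y, z as a fraction of full scale, then the turn, a rotation vector about the tool's x, y, z as a fraction of full scale. A call has exactly 5 rows; each row is the pose to reach, as a shift and turn from the pose commanded when the call began, along the tool's axes at that moment; what a row does not reach only later rows make up. Full scale, the value 1, is 50 cm for a shift and 1.5 rad for a turn. A row lasts 1/8 s, in which the tool goes at most 62.5 mm and 10.7 degrees, less where a joint would pass 70% of its speed; a pose out of reach is approached as far as the arm can. A call with a number of a shift or a turn outside -1 to 1 is refused whole. A call with a gripper value outside its range is refused whole. The fingers move at their own pace and stop on an object; the grip force is fixed at half the most. Time passes only in rows, so rows that repeat a pose let the fingers close, or fill a call up. It gives the time, the measured TCP pose, the force, the opening and the grip force at its end, in the units of the state.
- state(): the state, without advancing time (a new reading comes with each control period).
- grab_frame(name): name is "scene" or "top" or "wrist"; returns a dict with "color" (480x640x3 uint8, red, green, blue), "range_z" (480x640 float32, m along the optical axis (not along the pixel's ray), 0 where there is no reading), "intrinsics" (3x3 intrinsics, pixels), "k1" (the pictures are not rectified: a ray, as slopes to the right and down, at radius r is drawn at 1 + k1 r^2 times it, then the intrinsics apply), "world_from_camera" (4x4, takes a point from camera to world coordinates). Camera axes: x right, y up, looking along -z (the intrinsics and any distortion apply to the point x, -y, -z); pixel columns grow to the right and rows downward; lengths in m; the calibration is good to about 2 mm. A picture is of the moment at which its call begins.
- job_done(): hands the job in; it is judged then, once.
Trained networks look in the newest picture that a camera, given by its name, has taken for a name from the list of things; names that differ only in an ending like _2 or _b are one class to them, and where a whole thing is asked for, a point or a joint stands for the part that bears it (a point fixed in the world has none). Each returns a list of dicts, best first, with "p" (0 to 1); they miss things now and then, are a little off and sometimes report something else, mostly with a low value. They report only what shows in the picture. A call takes as long as a camera call. They do not tell look-alikes from the thing itself.
- cut_out(camera, thing): "pixels" (480x640 bool, what is visible of it).
- place_of(camera, thing): "at" ([x, y, z] in m, in world coordinates, good to about 4 mm: a listed point, or the origin of a listed thing).
The state is a dict: "time": time; "joint_pos": joint angles; "joint_vel": joint speeds; "joint_efforts": joint torques, N m; "tool_pos": TCP position; "tool_rot": TCP orientation; "contact_force": force on the tool from outside, world axes, zero at the start; "ft_torque": the same for the moment, N m; "gripper_width": opening from 0.0 (shut) to 1.0 (fully open); "grasp_force": force on a finger pad.
Only numpy, scipy, OpenCV 4.12 (cv2) and the standard library are available. Lean on these libraries where they do the work, as an engineer would, in place of code of your own. Each camera call takes 0.05 s, during which the arm holds its last target. There are 200 camera calls.

## Working session

There is one attempt and no reset: what is moved stays moved. The work goes in short steps, Python scripts to look and compute and a tool call to move; the robot and the scene stay as the last step left them, time stands still between calls to the robot, and variables do not carry over. Pictures are saved under pics/ and viewed, at most 10 in all, crops included, and the job is handed in when it is done.

Besides the shell and the picture viewer there is one more tool, called after "Call:" as a command line: name --argument value ..., lists and objects as JSON in quotes. jog_arm: Moves the arm, as the interface text tells. Shift numbers are shares of 50 cm and turn numbers shares of 1.5 rad, none past 1 either way. Its arguments: {"type":"object","properties":{"motion":{"type":"string"}},"required":["motion"]}

```bash
mkdir -p pics
cat > h.py <<'E'
import numpy as np, cv2
from plant import state, grab_frame, job_done, cut_out, place_of
from scipy.spatial.transform import Rotation as R
def pts(f):
    K=f["intrinsics"];k1=f["k1"];d=f["range_z"]
    v,u=np.mgrid[:480,:640].astype(float)
    uv=np.stack([u.ravel(),v.ravel()],1)[:,None]
    n=cv2.undistortPoints(uv,np.array(K,float),np.array([k1,0,0,0,0.]))[:,0].reshape(480,640,2)
    P=np.stack([n[...,0]*d,-n[...,1]*d,-d],-1)
    T=np.array(f["world_from_camera"]);return P@T[:3,:3].T+T[:3,3]
def proj(f,p):
    T=np.linalg.inv(np.array(f["world_from_camera"]));c=T[:3,:3]@np.array(p)+T[:3,3]
    a=np.array([c[0]/-c[2],-c[1]/-c[2]]);a=a*(1+f["k1"]*(a@a));K=np.array(f["intrinsics"])
    return K[0,0]*a[0]+K[0,2],K[1,1]*a[1]+K[1,2]
def save(f,n): cv2.imwrite("pics/"+n,cv2.cvtColor(f["color"],cv2.COLOR_RGB2BGR))
def rot(q): return R.from_quat([q[1],q[2],q[3],q[0]])
E
python3 - <<'E'
from h import *
np.set_printoptions(precision=4,suppress=True)
for c in("scene","top"):
    f=grab_frame(c);save(f,c+"1.png")
    for t in("reader","reader_lamp","keyhole_low","panel","stud_low","stud_up","pin_place"):
        for r in place_of(c,t)[:3]: print(c,t,round(r["p"],2),np.array(r["at"]),np.round(proj(f,r["at"])))
s=state();print(s)
E
```

```text
scene reader 0.77 [ 0.4934 -0.1454  0.    ] [438. 211.]
scene reader 0.29 [0.5516 0.1943 0.0487] [342. 227.]
scene reader_lamp 0.69 [ 0.5339 -0.1674  0.027 ] [432. 197.]
scene keyhole_low 0.61 [ 0.4572 -0.1192  0.003 ] [443. 216.]
scene panel 0.58 [0.5806 0.196  0.0626] [333. 219.]
scene panel 0.55 [0.4761 0.7076 0.0529] [173. 326.]
scene panel 0.5 [ 0.4571 -0.1192  0.0007] [443. 217.]
scene stud_low 0.57 [0.4494 0.7055 0.0477] [182. 334.]
scene stud_low 0.56 [0.5504 0.194  0.047 ] [342. 228.]
scene stud_up 0.71 [0.6026 0.1966 0.0782] [327. 211.]
scene stud_up 0.66 [0.5037 0.7106 0.0706] [163. 312.]
scene pin_place 0.74 [0.5754 0.1936 0.0572] [335. 221.]
scene pin_place 0.69 [0.4721 0.7052 0.058 ] [175. 324.]
scene pin_place 0.56 [0.5473 0.1928 0.0496] [343. 227.]
top reader 0.82 [ 0.4905 -0.1426 -0.003 ] [472. 238.]
top reader_lamp 0.58 [ 0.5311 -0.1657  0.0297] [482. 223.]
top keyhole_low 0.61 [ 0.4571 -0.118   0.0007] [464. 250.]
top keyhole_low 0.39 [0.6075 0.1905 0.0811] [357. 196.]
top panel 0.96 [0.4741 0.7055 0.061 ] [172. 249.]
top panel 0.8 [0.5758 0.1927 0.0618] [356. 209.]
top stud_low 0.88 [0.5486 0.1914 0.0496] [356. 219.]
top stud_low 0.87 [0.4502 0.7011 0.0471] [175. 258.]
top stud_up 0.84 [0.6068 0.1927 0.0773] [356. 197.]
top stud_up 0.58 [0.501  0.705  0.0731] [171. 239.]
top pin_place 0.85 [0.4711 0.7065 0.0569] [172. 250.]
top pin_place 0.67 [0.5782 0.1924 0.0528] [356. 208.]
{'time': 0.8, 'joint_pos': array([-1.265 ,  0.0527,  1.6129, -0.    ,  1.476 , -0.119 ]), 'joint_vel': array([ 0.0003,  0.0007,  0.0003, -0.0005, -0.0012,  0.0017]), 'joint_efforts': array([ -0.0018, -39.364 , -37.0437,  -0.0002,   0.0005,   0.    ]), 'tool_pos': array([ 0.2576, -0.5694,  0.2313]), 'tool_rot': array([ 0.    ,  0.9775,  0.2108, -0.    ]), 'contact_force': array([ 0.8564, -0.3778,  0.4535]), 'ft_torque': array([-0.0277,  0.0219,  0.0493]), 'grasp_force': 0.0, 'gripper_width': 1.0012496002375648}
```

View pics/scene1.png

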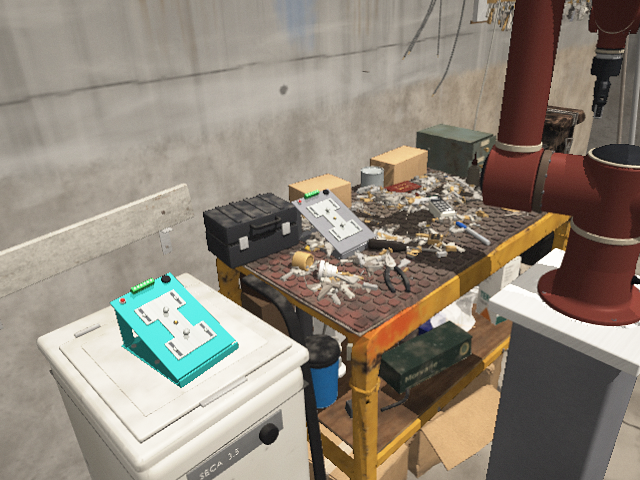

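View pics/top1.png

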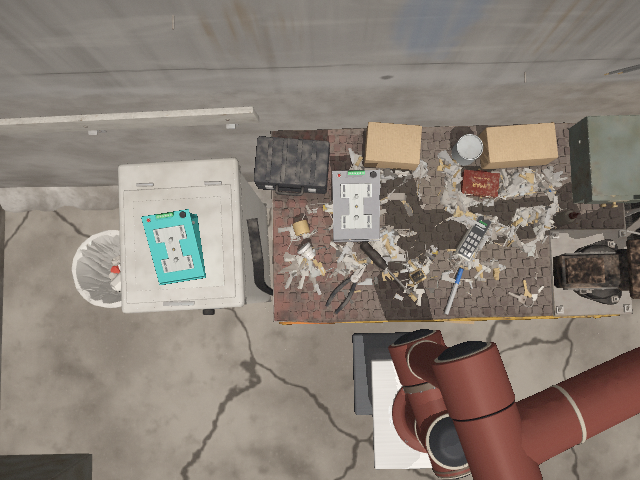

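The grey stand is at top pixel (356,209), and its turquoise look-alike is at (172,249), off the bench. Reader candidates in the top view are the white keypad box at (472,238), the blue-handled tool at (455,288), the red box at (480,183) and the white lock cylinder at (304,246). By the description I choose the keypad at (472,238), lamp end towards (482,223). Next is a close crop to check that.

```bash
cat >> h.py <<'E'
def plan(p,Rt,n=5):
    s=state();R0=rot(s["tool_rot"]);p0=s["tool_pos"]
    d=R0.inv().apply(np.array(p)-p0)/.5;t=(R0.inv()*Rt).as_rotvec()/1.5
    print("plan shift",np.round(d,4),"turn",np.round(t,4))
def down(yaw,slope=0): # tool x at yaw (raised by slope), z into surface
    x=np.array([np.cos(yaw)*np.cos(slope),np.sin(yaw)*np.cos(slope),np.sin(slope)])
    n=np.array([-np.cos(yaw)*np.sin(slope),-np.sin(yaw)*np.sin(slope),np.cos(slope)])
    z=-n;return R.from_matrix(np.stack([x,np.cross(z,x),z],1))
E
python3 - <<'E'
from h import *
np.set_printoptions(precision=4,suppress=True)
f=grab_frame("top");P=pts(f)
r=cut_out("top","reader")[0];m=r["pixels"];Q=P[m];print("reader",m.sum(),r["p"],np.median(Q[:,2]))
print(cv2.minAreaRect(((Q[Q[:,2]>.02][:,:2])*1000).astype(np.float32)))
for r in cut_out("top","panel")[:3]:
    Q=P[r["pixels"]];c=np.median(Q,0);print("panel",r["p"],len(Q),c)
    if c[1]<.4:
        for _ in range(6):
            A=np.c_[Q[:,:2],np.ones(len(Q))];x=np.linalg.lstsq(A,Q[:,2],rcond=None)[0];e=A@x-Q[:,2];Q=Q[abs(e)<max(2*e.std(),.003)]
        print(x,np.degrees(np.arctan(np.hypot(*x[:2]))),"yaw",np.degrees(np.arctan2(x[1],x[0])),len(Q),e.std())
        print(cv2.minAreaRect((Q[:,:2]*1000).astype(np.float32)))
c=f["color"][160:320,300:520];cv2.imwrite("pics/crop.png",cv2.cvtColor(cv2.resize(c,None,fx=3.6,fy=3.6,interpolation=2),4))
s=state();w=grab_frame("wrist");T=np.array(w["world_from_camera"]);R0=rot(s["tool_rot"]).as_matrix()
print("cam in tool",R0.T@(T[:3,3]-s["tool_pos"]));print(R0.T@T[:3,:3]);print(w["intrinsics"])
plan([.455,-.12,.27],down(np.radians(-32)))
E
```

```text
reader 733 0.9 0.02946294801437488
((405.8353576660156, 26.783401489257812), (96.94196319580078, 501.8805847167969), 26.837066650390625)
panel 0.77 3360 [0.5877 0.1924 0.0633]
[ 0.4693  0.003  -0.2119] 25.14288533641564 yaw 0.3641567753057972 2880 0.003535804052649931
((585.65869140625, 193.01541137695312), (183.31088256835938, 134.0353546142578), 1.4302632808685303)
panel 0.63 3303 [0.4852 0.703  0.0621]
cam in tool [ 0.0839 -0.0005 -0.143 ]
[[ 0.0011  0.9451  0.3268]
 [ 1.     -0.0007 -0.0013]
 [-0.001   0.3268 -0.9451]]
[[345.2448   0.     315.7531]
 [  0.     345.2448 236.9503]
 [  0.       0.       1.    ]]
plan shift [ 0.7302 -0.6562 -0.0774] turn [0.     0.     0.6556]
```

View pics/crop.png

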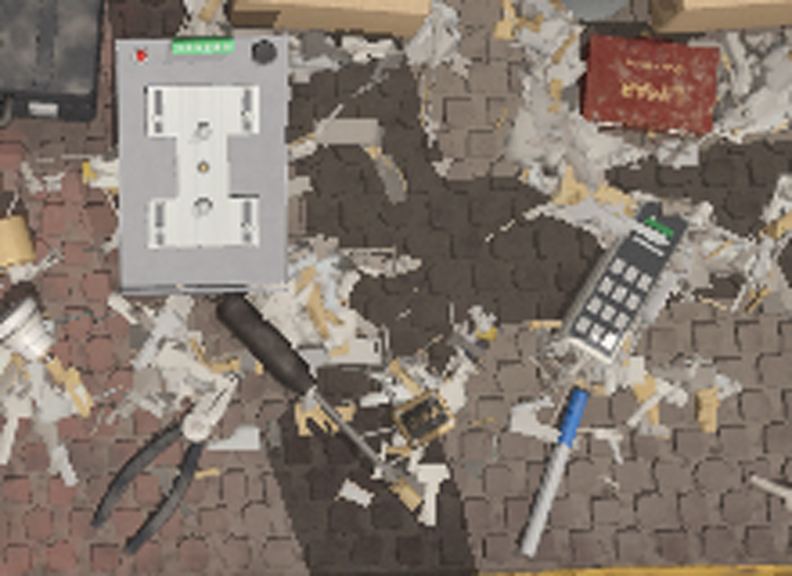

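The crop confirms it: white keypad with a green lamp at crop (658,225), clear of the pen at (570,415). The grey stand's strip, studs and pin show at crop (203,165). Moving above the reader.

Call:
jog_arm --motion "100 0.12 -0.11 -0.02 0 0 0.12;100 0.24 -0.22 -0.03 0 0 0.24;100 0.36 -0.33 -0.04 0 0 0.36;100 0.48 -0.44 -0.05 0 0 0.48;100 0.6 -0.55 -0.06 0 0 0.6"

```text
time: 1.62
tool_pos: [0.3777, -0.2889, 0.2553]
tool_rot: [0.0, 0.973, -0.229, 0.0]
contact_force: [1.0, 0.4, -1.1]
gripper_width: 1.001
grasp_force: 0.0
```

Run:
```python
from h import *
plan([.47,-.13,.24],down(np.radians(-32)))
```

```text
plan shift [ 0.0231 -0.3667  0.0306] turn [ 0.     -0.0007  0.0636]
```

Call:
jog_arm --motion "100 0.01 -0.09 0.01 0 0 0.03;100 0.02 -0.19 0.02 0 0 0.06;100 0.02 -0.28 0.03 0 0 0.06;100 0.02 -0.36 0.03 0 0 0.06;100 0.02 -0.36 0.03 0 0 0.06"

```text
time: 2.25
tool_pos: [0.4663, -0.1317, 0.24]
tool_rot: [-0.0, 0.963, -0.268, 0.0]
contact_force: [-0.3, 0.4, -0.1]
gripper_width: 1.001
grasp_force: 0.0
```

```bash
cat > rd.py <<'E'
from h import *
np.set_printoptions(precision=4,suppress=True)
f=grab_frame("wrist");P=pts(f)
for t in("reader","reader_lamp","keyhole_low","keyhole_up"):
    for r in place_of("wrist",t)[:1]: print(t,round(r["p"],2),np.array(r["at"]))
m=cut_out("wrist","reader")[0]["pixels"];Q=P[m];Q=Q[(Q[:,2]>.022)&(Q[:,2]<.04)];print(np.median(Q[:,2]),len(Q),m.sum())
(c,wh,a)=cv2.minAreaRect((Q[:,:2]*1000).astype(np.float32));print(c,wh,a)
save(f,"wr1.png")
s=state();print(s["tool_pos"],s["tool_rot"])
E
python3 rd.py
```

```text
reader 0.85 [ 0.493  -0.1387  0.0033]
reader_lamp 0.63 [ 0.5326 -0.1625  0.032 ]
keyhole_low 0.88 [ 0.4596 -0.1148 -0.0001]
keyhole_up 0.84 [ 0.511  -0.1491  0.0011]
0.029668896364530406 5550 5597
(491.4181213378906, -140.88540649414062) (46.00849914550781, 136.0630645751953) 57.094688415527344
[ 0.4654 -0.1346  0.24  ] [ 0.0001  0.9626 -0.2711  0.0001]
```

View pics/wr1.png

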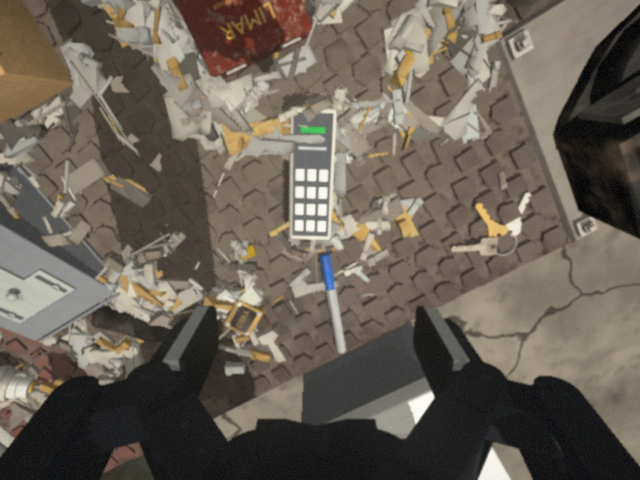

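The wrist picture shows the reader at (313,175), lamp end up at (313,128), clear of the pen at (330,300) and my fingers. Fit: centre (0.491,-0.141), yaw -32.9°. Before grasping I take a close look at the stand.

Run:
```python
from h import *
Rt=down(np.radians(0.8),np.radians(25));n=-Rt.as_matrix()[:,2]
plan(np.array([.577,.193,.061])+.12*n,Rt)
```

```text
plan shift [-0.2373 -0.6212  0.1403] turn [ 0.082   0.283  -0.3693]
```

Call:
jog_arm --motion "100 -0.05 -0.12 0 0.02 0.06 -0.08;100 -0.09 -0.24 0 0.03 0.12 -0.16;100 -0.14 -0.36 0 0.05 0.18 -0.24;100 -0.19 -0.48 0.03 0.07 0.24 -0.31;100 -0.237 -0.6 0.08 0.082 0.283 -0.37"

```text
time: 3.18
tool_pos: [0.5187, 0.1704, 0.207]
tool_rot: [-0.002, 0.976, 0.009, 0.219]
contact_force: [-0.3, -1.1, -0.3]
gripper_width: 0.998
grasp_force: 0.0
```

Run:
```python
from h import *
Rt=down(np.radians(0.8),np.radians(25));n=-Rt.as_matrix()[:,2]
plan(np.array([.577,.193,.061])+.12*n,Rt)
```

```text
plan shift [-0.0174 -0.0434  0.0741] turn [-0.0014 -0.004   0.0028]
```

Call:
jog_arm --motion "100 -0.01 -0.02 0.04 0 0 0;100 -0.014 -0.03 0.06 0 0 0;100 -0.014 -0.03 0.07 0 0 0;100 -0.014 -0.03 0.07 0 0 0;100 -0.014 -0.03 0.07 0 0 0"

```text
time: 3.8
tool_pos: [0.527, 0.1835, 0.172]
tool_rot: [-0.002, 0.976, 0.007, 0.217]
contact_force: [-0.6, 0.7, 0.5]
gripper_width: 0.997
grasp_force: 0.0
```

```bash
cat > pn.py <<'E'
from h import *
np.set_printoptions(precision=4,suppress=True)
f=grab_frame("wrist");P=pts(f);np.savez("pn.npz",P=P,c=f["color"])
for t in("stud_low","stud_up","pin_place","panel","locking_pin"):
    for r in place_of("wrist",t)[:2]: print(t,round(r["p"],2),np.array(r["at"]),np.round(proj(f,r["at"])))
m=cut_out("wrist","panel")[0]["pixels"];Q=P[m];print(len(Q))
for _ in range(8):
    A=np.c_[Q[:,:2],np.ones(len(Q))];x=np.linalg.lstsq(A,Q[:,2],rcond=None)[0];e=A@x-Q[:,2];Q=Q[abs(e)<max(2.5*e.std(),.0015)]
print(x,np.degrees(np.arctan(np.hypot(*x[:2]))),"yaw",np.degrees(np.arctan2(x[1],x[0])),len(Q),e.std())
save(f,"pn1.png");s=state();print(s["tool_pos"],s["tool_rot"])
E
python3 pn.py
```

```text
stud_low 0.75 [0.5506 0.1964 0.0519] [301. 263.]
stud_up 0.74 [ 0.4085  0.1157 -0.0009] [386. 419.]
stud_up 0.72 [0.6067 0.1943 0.0736] [304. 190.]
pin_place 0.55 [0.5754 0.1905 0.062 ] [308. 232.]
panel 0.71 [0.58   0.1941 0.0615] [304. 226.]Traceback (most recent call last):
  File "pn.py", line 5, in <module>
    for r in place_of("wrist",t)[:2]: print(t,round(r["p"],2),np.array(r["at"]),np.round(proj(f,r["at"])))
             ~~~~~~~~^^^^^^^^^^^
ValueError: it knows: keyhole_low, keyhole_up, lock_cylinder, padlock, panel, pin_place, pliers, reader, reader_lamp, screwdriver, stud_low, stud_up
```

```bash
sed -i 's/,"locking_pin"//' pn.py; python3 pn.py; python3 -c "
import cv2;i=cv2.imread('pics/pn1.png')[120:340,150:450];cv2.imwrite('pics/pn1c.png',cv2.resize(i,None,fx=2.6,fy=2.6,interpolation=2))"
```

```text
stud_low 0.72 [0.5463 0.1954 0.0527] [302. 267.]
stud_up 0.82 [0.6037 0.1948 0.0766] [304. 192.]
stud_up 0.16 [0.5758 0.1913 0.0633] [308. 230.]
pin_place 0.98 [0.5767 0.1937 0.0633] [305. 229.]
panel 0.88 [0.5755 0.1969 0.0618] [301. 231.]
40056
[ 0.4677 -0.0021 -0.2093] 25.065200788456707 yaw -0.25703921684545056 37838 0.001785591497739615
[0.5262 0.1843 0.1708] [-0.0018  0.9763  0.0082  0.2164]
```

View pics/pn1c.png

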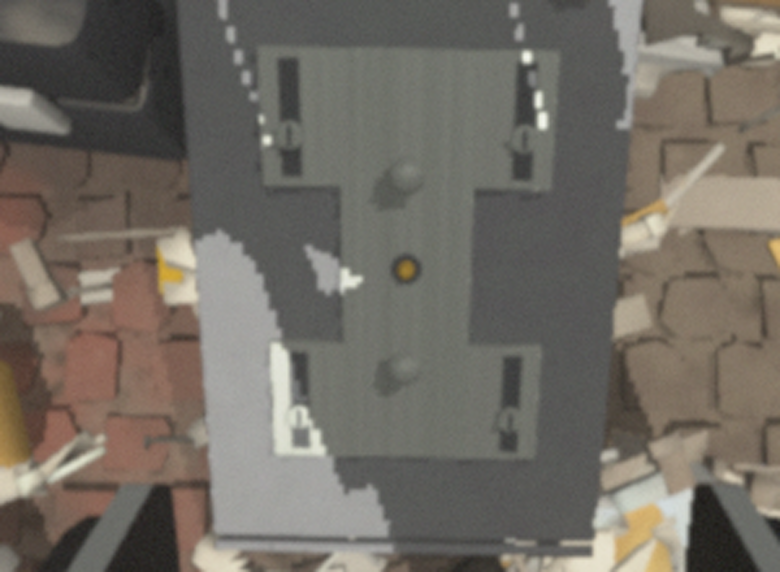

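The crop shows the strip with the upper stud at crop (405,175), pin at (405,270), lower stud at (404,368) and screw heads in the slots. Now I intersect those rays with the strip plane.

Run:
```python
from h import *
np.set_printoptions(precision=4,suppress=True)
f=grab_frame("wrist");P=np.load("pn.npz")["P"]
full=lambda x,y:(150+(x+.5)/2.6-.5,120+(y+.5)/2.6-.5)
def box(x0,x1,y0,y1):
    a=full(x0,y0);b=full(x1,y1);q=P[int(a[1]):int(b[1]),int(a[0]):int(b[0])].reshape(-1,3);return q
Q=np.r_[box(350,465,200,245),box(350,465,295,340),box(310,510,400,445),box(310,500,60,150)]
for _ in range(6):
    A=np.c_[Q[:,:2],np.ones(len(Q))];x=np.linalg.lstsq(A,Q[:,2],rcond=None)[0];e=A@x-Q[:,2];Q=Q[abs(e)<max(2.5*e.std(),.001)]
print("strip",x,np.degrees(np.arctan(np.hypot(*x[:2]))),np.degrees(np.arctan2(x[1],x[0])),e.std(),len(Q))
n=np.array([-x[0],-x[1],1]);n/=np.linalg.norm(n);p0=np.array([.577,.193,x@[.577,.193,1]])
K=np.array(f["intrinsics"],float);T=np.array(f["world_from_camera"])
def hit(cx,cy,h):
    u=np.array([[full(cx,cy)]]);a=cv2.undistortPoints(u,K,np.array([f["k1"],0,0,0,0.]))[0,0]
    d=T[:3,:3]@[a[0],-a[1],-1];o=T[:3,3];return o+d*(((p0+h*n-o)@n)/(d@n))-h*n
G={k:hit(*v) for k,v in dict(pin=(405,269,.004),up=(406,174,.0085),low=(404,367,.0085),s1=(289,135,.003),s2=(523,137,.003),s3=(298,418,.003),s4=(508,421,.003)).items()}
for k in G: print(k,G[k])
v=G["up"]-G["low"];print("stud gap",np.linalg.norm(v),"yaw",np.degrees(np.arctan2(v[1],v[0])))
sc=(G["s1"]+G["s2"]-G["s3"]-G["s4"])/2;print("screw",np.linalg.norm(sc),np.degrees(np.arctan2(sc[1],sc[0])),np.linalg.norm(G["s1"]-G["s2"]))
c=(G["s1"]+G["s2"]+G["s3"]+G["s4"])/4;u=sc/np.linalg.norm(sc);print("centre",c,"shift pin",(G["pin"]-c)@u,"studs",((G["up"]+G["low"])/2-c)@u)
Rt=down(np.radians(-32.9));plan([.4864,-.1376,.15],Rt)
```

```text
strip [ 0.4679 -0.0013 -0.2075] 25.073483720765225 -0.1589134067454596 0.0006871969781671643 5222
pin [0.582  0.1933 0.0646]
up [0.609  0.1931 0.0772]
low [0.5548 0.1933 0.0518]
s1 [0.6177 0.2271 0.0813]
s2 [0.6183 0.1597 0.0816]
s3 [0.5359 0.2274 0.043 ]
s4 [0.5362 0.16   0.0432]
stud gap 0.05984731146697132 yaw -0.20431096799267331
screw 0.09044894500493993 -0.22159108510338843 0.06740137833030384
centre [0.577  0.1935 0.0623] shift pin 0.005535609064050066 studs 0.005335037010455583
plan shift [-0.0995  0.6424 -0.0004] turn [-0.0859 -0.2822  0.3877]
```

Strip found: shift +5.4 mm, pin foot at (0.582,0.193,0.0646), yaw -0.2°. Back to the reader.

Call:
jog_arm --motion "100 -0.02 0.08 -0.08 -0.01 -0.05 0.08;100 -0.04 0.2 -0.12 -0.03 -0.11 0.16;100 -0.06 0.32 -0.12 -0.05 -0.17 0.23;100 -0.08 0.44 -0.08 -0.07 -0.23 0.31;100 -0.1 0.56 -0.04 -0.086 -0.282 0.388"

```text
time: 5.03
tool_pos: [0.4775, -0.0958, 0.1695]
tool_rot: [-0.0, 0.958, -0.285, 0.0]
contact_force: [1.3, 0.9, 0.2]
gripper_width: 1.002
grasp_force: 0.0
```

Run:
```python
from h import *
plan([.4864,-.1376,.10],down(np.radians(-32.9)));print(state()["tool_pos"])
```

```text
plan shift [0.0605 0.0604 0.139 ] turn [-0.0003 -0.0004 -0.0029]
[ 0.47752857 -0.09575619  0.16950872]
```

Call:
jog_arm --motion "100 0.04 0.04 0.06 0 0 0;100 0.06 0.06 0.12 0 0 0;100 0.06 0.06 0.14 0 0 0;100 0.06 0.06 0.14 0 0 0;100 0.06 0.06 0.14 0 0 0"

```text
time: 5.65
tool_pos: [0.4869, -0.1348, 0.1005]
tool_rot: [0.0, 0.959, -0.283, 0.001]
contact_force: [0.9, -1.2, -0.0]
gripper_width: 0.996
grasp_force: 0.0
```

Run:
```python
from h import *
np.set_printoptions(precision=4,suppress=True)
plan([.4864,-.1376,.002],down(np.radians(-32.9)));print(state()["tool_pos"])
f=grab_frame("wrist");P=pts(f)
m=cut_out("wrist","reader")[0]["pixels"];Q=P[m];Q=Q[(Q[:,2]>.022)&(Q[:,2]<.04)];print(np.median(Q[:,2]),len(Q),m.sum())
(c,wh,a)=cv2.minAreaRect((Q[:,:2]*1000).astype(np.float32));print(c,wh,a)
```

```text
plan shift [0.0016 0.0053 0.1969] turn [-0.0004 -0.0018  0.0004]
[ 0.4869 -0.1348  0.1005]
0.029668803728626347 12307 12379
(491.46826171875, -141.180908203125) (45.98495101928711, 134.88381958007812) 57.10280990600586
```

Consistent. Descend.

Call:
jog_arm --motion "100 0.001 0.005 0.07 0 0 0;100 0.001 0.005 0.14 0 0 0;100 0.001 0.005 0.18 0 0 0;100 0.001 0.005 0.196 0 0 0;100 0.001 0.005 0.196 0 0 0"

```text
time: 6.38
tool_pos: [0.4855, -0.1375, 0.0014]
tool_rot: [0.0, 0.959, -0.283, 0.0]
contact_force: [0.7, -0.6, 0.4]
gripper_width: 0.998
grasp_force: 0.0
```

Run:
```python
from h import *
plan([.4864,-.1376,.002],down(np.radians(-32.9)));s=state();print(s["tool_pos"],s["contact_force"])
```

```text
plan shift [ 0.0016 -0.0009 -0.0012] turn [-0.0001 -0.0006 -0.0001]
[ 0.48547462 -0.13754535  0.00142139] [ 0.73654175 -0.64484108  0.40516287]
```

Call:
jog_arm --motion "60 0 0 -0.001 0 0 0;40 0 0 -0.001 0 0 0;20 0 0 -0.001 0 0 0;20 0 0 -0.001 0 0 0;20 0 0 -0.001 0 0 0"

```text
time: 7.0
tool_pos: [0.4863, -0.138, 0.0028]
tool_rot: [0.0, 0.959, -0.283, 0.001]
contact_force: [-0.7, 0.5, 6.1]
gripper_width: 0.526
grasp_force: 64.3
```

Call:
jog_arm --motion "20 0 0 0 0 0 0;20 0 0 -0.02 0 0 0;20 0 0 -0.06 0 0 0;20 0 0 -0.12 0 0 0;20 0 0 -0.18 0 0 0"

```text
time: 7.62
tool_pos: [0.484, -0.1372, 0.0915]
tool_rot: [-0.0, 0.959, -0.284, -0.001]
contact_force: [0.9, -0.4, -2.3]
gripper_width: 0.527
grasp_force: 63.4
```

Run:
```python
from h import *
np.set_printoptions(precision=4,suppress=True)
f=grab_frame("wrist");P=pts(f);s=state()
m=cut_out("wrist","reader")[0]["pixels"];Q=rot(s["tool_rot"]).inv().apply(P[m]-s["tool_pos"])
z=np.median(Q[:,2]);Q=Q[abs(Q[:,2]-z)<.005];print("front z",z)
A=np.c_[Q[:,:2],np.ones(len(Q))];print("tilt",np.degrees(np.linalg.lstsq(A,Q[:,2],rcond=None)[0][:2]))
print(cv2.minAreaRect((Q[:,:2]*1000).astype(np.float32)));print("ext",np.percentile(Q[:,0],[.5,99.5]),s["tool_pos"],s["contact_force"],s["gripper_width"],s["grasp_force"])
# hover: reader back 40 mm over strip, reader at entry (origin 14 up from pin)
Rt=down(np.radians(-.2),np.radians(25.07));M=Rt.as_matrix();pin=np.array([.5819,.1933,.0646])
plan(pin+.014*M[:,0]-.010*M[:,0]-.06*M[:,2],Rt)
save(f,"gr.png")
```

```text
front z -0.02173437620271669
tilt [ 0.9255 -0.0618]
((12.1905517578125, 0.8590888977050781), (46.14537811279297, 117.35610961914062), 89.87687683105469)
ext [-0.0431  0.0703] [ 0.4869 -0.1384  0.0963] [ 3.4551 -1.0712  0.378 ] 0.5285009675226102 63.700388967990875
plan shift [-0.238  -0.6366 -0.0525] turn [ 0.0839  0.279  -0.3745]
```

Call:
jog_arm --motion "20 -0.03 -0.08 -0.1 0.01 0.04 -0.06;20 -0.08 -0.2 -0.17 0.03 0.1 -0.13;20 -0.13 -0.33 -0.19 0.05 0.16 -0.2;20 -0.18 -0.45 -0.19 0.07 0.22 -0.29;20 -0.23 -0.57 -0.17 0.084 0.279 -0.375"

```text
time: 8.35
tool_pos: [0.5383, 0.1401, 0.1784]
tool_rot: [-0.001, 0.977, 0.0, 0.215]
contact_force: [1.5, -1.3, -2.6]
gripper_width: 0.524
grasp_force: 63.6
```

Run:
```python
from h import *
Rt=down(np.radians(-.2),np.radians(25.07));M=Rt.as_matrix();pin=np.array([.5819,.1933,.0646])
plan(pin+.014*M[:,0]-.010*M[:,0]-.09*M[:,2],Rt)
```

```text
plan shift [-0.0092 -0.1066  0.0634] turn [-0.0025  0.0023  0.0024]
```

Call:
jog_arm --motion "20 -0.005 -0.04 0.02 0 0 0;20 -0.01 -0.08 0.04 -0.002 0.002 0.002;20 -0.01 -0.1 0.05 -0.002 0.002 0.002;20 -0.01 -0.1 0.05 -0.002 0.002 0.002;20 -0.01 -0.1 0.05 -0.002 0.002 0.002"

```text
time: 8.98
tool_pos: [0.5449, 0.1876, 0.1543]
tool_rot: [0.0, 0.977, -0.004, 0.215]
contact_force: [-0.1, -1.1, -2.3]
gripper_width: 0.528
grasp_force: 63.7
```

```bash
cat > chk.py <<'E'
from h import *
np.set_printoptions(precision=4,suppress=True)
Rt=down(np.radians(-.2),np.radians(25.07));M=Rt.as_matrix();pin=np.array([.5819,.1933,.0646])
def rel():
    s=state();d=s["tool_pos"]-pin;print("TCP in panel frame from true pin (x,y,z mm)",1000*(d@M)*[1,-1,-1],"F panel x,y,z",(np.array(s["contact_force"])@M)*[1,-1,-1],"rotdiff deg",np.degrees((Rt.inv()*rot(s["tool_rot"])).as_rotvec()),s["time"])
    return s
E
python3 - <<'E'
from chk import *
s=rel();f=grab_frame("wrist");P=pts(f)
m=cut_out("wrist","reader")[0]["pixels"];Q=rot(s["tool_rot"]).inv().apply(P[m]-s["tool_pos"])
z=np.median(Q[:,2]);Q=Q[abs(Q[:,2]-z)<.005];print("front z",z)
A=np.c_[Q[:,:2],np.ones(len(Q))];print("tilt",np.degrees(np.linalg.lstsq(A,Q[:,2],rcond=None)[0][:2]))
print(cv2.minAreaRect((Q[:,:2]*1000).astype(np.float32)));print("ext",Q.min(0),Q.max(0))
for r in place_of("wrist","reader_lamp")[:1]: print("lamp",rot(s["tool_rot"]).inv().apply(r["at"]-s["tool_pos"]))
save(f,"gr.png")
E
```

```text
TCP in panel frame from true pin (x,y,z mm) [ 4.4911 -5.8393 96.9658] F panel x,y,z [-1.058  -1.1125 -2.0596] rotdiff deg [-0.046  -0.1868  0.2297] 8.975
front z -0.027112473152448836
tilt [ 0.4955 -0.0281]
((15.415481567382812, -0.15708541870117188), (46.08927917480469, 117.2047348022461), 89.86399841308594)
ext [-0.0432 -0.0233 -0.0298] [ 0.074   0.0229 -0.0221]
lamp [ 0.0575 -0.0028 -0.0284]
```

View pics/gr.png

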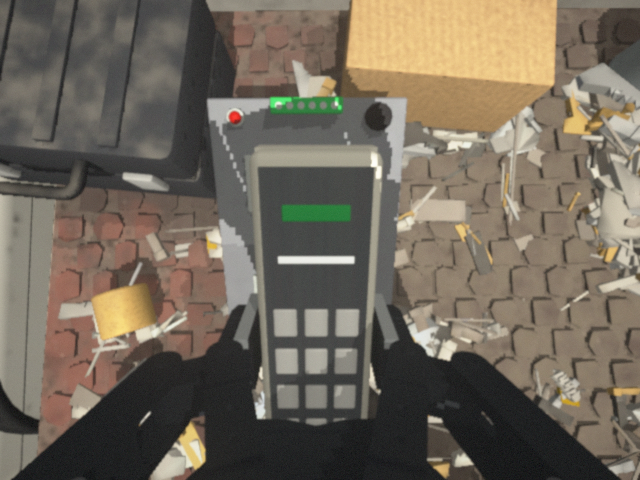

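Reader held straight: top edge at pixel (318,150), lamp at (316,212). In the tool its origin is at x=+10 mm and its back at z=+2.9 mm. Move close over the entry point.

```bash
cat >> chk.py <<'E'
def go(x,y,z,rt=Rt): plan(pin+M@(np.array([x,-y,-z])/1000),rt)
E
python3 -c "
from chk import *
rel();go(4,0,18)"
```

```text
TCP in panel frame from true pin (x,y,z mm) [ 4.9729 -5.8436 97.3886] F panel x,y,z [-2.288   0.0117 -3.0136] rotdiff deg [-0.0335 -0.1292  0.2556] 9.125
plan shift [-0.0016 -0.0118  0.1588] turn [ 0.0004  0.0015 -0.003 ]
```

Call:
jog_arm --motion "20 -0.002 -0.012 0.05 0 0.001 -0.003;20 -0.002 -0.012 0.1 0 0.001 -0.003;20 -0.002 -0.012 0.14 0 0.001 -0.003;20 -0.002 -0.012 0.158 0 0.001 -0.003;20 -0.002 -0.012 0.158 0 0.001 -0.003"

```text
time: 9.75
tool_pos: [0.5771, 0.1938, 0.082]
tool_rot: [0.001, 0.976, -0.001, 0.216]
contact_force: [0.7, -0.1, -2.9]
gripper_width: 0.528
grasp_force: 63.7
```

```bash
python3 -c "
from chk import *
rel();go(4,0,18)"
```

```text
TCP in panel frame from true pin (x,y,z mm) [ 3.0417  0.4556 17.8139] F panel x,y,z [-0.5602 -0.0746 -2.8851] rotdiff deg [-0.0365 -0.1301 -0.037 ] 9.75
plan shift [ 0.0019  0.0009 -0.0004] turn [0.0004 0.0015 0.0004]
```

Call:
jog_arm --motion "20 0.002 0.001 0.002 0 0.0015 0;20 0.002 0.001 0.006 0 0.0015 0;20 0.002 0.001 0.009 0 0.0015 0;20 0.002 0.001 0.012 0 0.0015 0;20 0.002 0.001 0.012 0 0.0015 0"

```text
time: 10.38
tool_pos: [0.5805, 0.1936, 0.0771]
tool_rot: [0.001, 0.976, -0.001, 0.217]
contact_force: [0.5, -0.2, -2.4]
gripper_width: 0.527
grasp_force: 63.7
```

```bash
python3 -c "
from chk import *
rel();go(4,0,10)"
```

```text
TCP in panel frame from true pin (x,y,z mm) [ 3.964   0.3002 11.8907] F panel x,y,z [-0.5422 -0.1484 -2.3705] rotdiff deg [-0.0161  0.0169 -0.0624] 10.375
plan shift [0.0001 0.0006 0.0038] turn [ 0.0002 -0.0002  0.0007]
```

Call:
jog_arm --motion "20 0 0.0005 0.002 0 0 0;20 0 0.0005 0.004 0 0 0;20 0 0.0005 0.006 0 0 0;20 0 0.0005 0.006 0 0 0;20 0 0.0005 0.006 0 0 0"

```text
time: 11.0
tool_pos: [0.5819, 0.1934, 0.0745]
tool_rot: [0.001, 0.976, -0.001, 0.217]
contact_force: [0.2, 0.6, -2.7]
gripper_width: 0.527
grasp_force: 63.7
```

```bash
python3 -c "
from chk import *
rel()"
```

```text
TCP in panel frame from true pin (x,y,z mm) [4.19   0.0606 9.0231] F panel x,y,z [-0.9727  0.6235 -2.5728] rotdiff deg [-0.0142  0.039  -0.062 ] 11.0
```

Call:
jog_arm --motion "20 0 0 0.002 0 0 0;20 0 0 0.004 0 0 0;20 0 0 0.006 0 0 0;20 0 0 0.006 0 0 0;20 0 0 0.006 0 0 0"

```text
time: 11.62
tool_pos: [0.5832, 0.1934, 0.0719]
tool_rot: [0.001, 0.976, -0.001, 0.217]
contact_force: [-1.6, -0.6, -0.7]
gripper_width: 0.524
grasp_force: 64.1
```

```bash
python3 -c "
from chk import *
rel()"
```

```text
TCP in panel frame from true pin (x,y,z mm) [4.2676 0.0901 6.1131] F panel x,y,z [-1.7609 -0.5624  0.0396] rotdiff deg [-0.0112  0.0438 -0.0619] 11.625
```

The heads are in and the pin pushes back with about 2.6 N. Press on to the strip.

Call:
jog_arm --motion "20 0 0 0.002 0 0 0;20 0 0 0.003 0 0 0;20 0 0 0.004 0 0 0;20 0 0 0.005 0 0 0;20 0 0 0.005 0 0 0"

```text
time: 12.25
tool_pos: [0.5843, 0.1934, 0.0696]
tool_rot: [0.001, 0.976, -0.001, 0.217]
contact_force: [-0.7, 0.0, -0.7]
gripper_width: 0.527
grasp_force: 64.2
```

```bash
python3 -c "
from chk import *
rel()"
```

```text
TCP in panel frame from true pin (x,y,z mm) [4.2843 0.0793 3.5574] F panel x,y,z [-0.8972  0.025  -0.3592] rotdiff deg [-0.0117  0.0472 -0.06  ] 12.25
```

Call:
jog_arm --motion "20 0 0 0.001 0 0 0;20 0 0 0.002 0 0 0;20 0 0 0.002 0 0 0;20 0 0 0.002 0 0 0;20 0 0 0.002 0 0 0"

```text
time: 12.88
tool_pos: [0.5847, 0.1934, 0.0688]
tool_rot: [0.001, 0.976, -0.001, 0.217]
contact_force: [-2.8, -1.0, 0.2]
gripper_width: 0.527
grasp_force: 64.2
```

```bash
python3 -c "
from chk import *
rel()"
```

```text
TCP in panel frame from true pin (x,y,z mm) [4.2948 0.072  2.5834] F panel x,y,z [-2.4645 -0.9707  1.3966] rotdiff deg [-0.0116  0.0498 -0.0611] 12.875
```

Call:
jog_arm --motion "20 0 0 0.001 0 0 0;20 0 0 0.001 0 0 0;20 0 0 0.001 0 0 0;20 0 0 0.001 0 0 0;20 0 0 0.001 0 0 0"

```text
time: 13.5
tool_pos: [0.5848, 0.1934, 0.0684]
tool_rot: [0.001, 0.976, -0.001, 0.217]
contact_force: [-5.6, -0.1, 4.6]
gripper_width: 0.526
grasp_force: 64.6
```

```bash
python3 -c "
from chk import *
rel()"
```

```text
TCP in panel frame from true pin (x,y,z mm) [4.2547 0.0849 2.1973] F panel x,y,z [-3.1344 -0.121   6.5513] rotdiff deg [-0.0137  0.0391 -0.0601] 13.5
```

Seated flat at about 9 N. Slide down the slope.

Call:
jog_arm --motion "20 -0.005 0 0 0 0 0;20 -0.010 0 0 0 0 0;20 -0.015 0 0 0 0 0;20 -0.020 0 0 0 0 0;20 -0.022 0 0 0 0 0"

```text
time: 14.12
tool_pos: [0.5748, 0.1934, 0.0637]
tool_rot: [0.001, 0.976, -0.001, 0.218]
contact_force: [-0.7, -0.1, 2.8]
gripper_width: 0.527
grasp_force: 64.7
```

```bash
python3 -c "
from chk import *
rel();s=state();print(s['ft_torque'])"
```

```text
TCP in panel frame from true pin (x,y,z mm) [-6.7678  0.1111  2.1943] F panel x,y,z [ 0.6016 -0.1207  2.8394] rotdiff deg [-0.0044  0.0552 -0.0521] 14.125
[ 0.054  -0.0051  0.0144]
```

Call:
jog_arm --motion "20 -0.002 0 0 0 0 0;20 -0.004 0 0 0 0 0;20 -0.005 0 0 0 0 0;20 -0.006 0 0 0 0 0;20 -0.006 0 0 0 0 0"

```text
time: 14.75
tool_pos: [0.5726, 0.1935, 0.0627]
tool_rot: [0.0, 0.976, -0.001, 0.218]
contact_force: [1.3, 0.5, 4.8]
gripper_width: 0.525
grasp_force: 64.6
```

```bash
python3 -c "
from chk import *
rel()"
```

```text
TCP in panel frame from true pin (x,y,z mm) [-9.2642  0.1204  2.2127] F panel x,y,z [3.198  0.5027 3.7664] rotdiff deg [-0.001   0.0963 -0.0579] 14.75
```

Call:
jog_arm --motion "20 -0.001 0 0 0 0 0;20 -0.002 0 0 0 0 0;20 -0.002 0 0 0 0 0;20 -0.002 0 0 0 0 0;20 -0.002 0 0 0 0 0"

```text
time: 15.38
tool_pos: [0.5715, 0.1934, 0.0622]
tool_rot: [0.001, 0.976, -0.001, 0.218]
contact_force: [1.1, 0.1, 5.5]
gripper_width: 0.525
grasp_force: 64.5
```

```bash
python3 -c "
from chk import *
rel()"
```

```text
TCP in panel frame from true pin (x,y,z mm) [-10.411    0.0836   2.2227] F panel x,y,z [3.3022 0.106  4.5369] rotdiff deg [-0.0053  0.082  -0.0559] 15.375
```

Call:
jog_arm --motion "20 -0.001 0 0 0 0 0;20 -0.002 0 0 0 0 0;20 -0.002 0 0 0 0 0;20 -0.002 0 0 0 0 0;20 -0.002 0 0 0 0 0"

```text
time: 16.0
tool_pos: [0.5708, 0.1935, 0.0619]
tool_rot: [0.001, 0.976, -0.001, 0.218]
contact_force: [2.2, -0.6, 5.5]
gripper_width: 0.527
grasp_force: 64.5
```

```bash
python3 -c "
from chk import *
rel()"
```

```text
TCP in panel frame from true pin (x,y,z mm) [-11.2534   0.1282   2.2417] F panel x,y,z [ 4.3116 -0.5499  4.0068] rotdiff deg [-0.002   0.0988 -0.0619] 16.0
```

Call:
jog_arm --motion "20 -0.001 0 0 0 0 0;20 -0.002 0 0 0 0 0;20 -0.002 0 0 0 0 0;20 -0.002 0 0 0 0 0;20 -0.002 0 0 0 0 0"

```text
time: 16.62
tool_pos: [0.5706, 0.1934, 0.0618]
tool_rot: [0.0, 0.976, -0.001, 0.219]
contact_force: [6.9, -0.3, 3.0]
gripper_width: 0.529
grasp_force: 64.1
```

```bash
python3 -c "
from chk import *
rel()"
```

```text
TCP in panel frame from true pin (x,y,z mm) [-11.4477   0.1021   2.2857] F panel x,y,z [ 7.5482 -0.2653 -0.2564] rotdiff deg [ 0.0087  0.1968 -0.0671] 16.625
```

Call:
jog_arm --motion "20 -0.001 0 0 0 0 0;20 -0.002 0 0 0 0 0;20 -0.003 0 0 0 0 0;20 -0.003 0 0 0 0 0;20 -0.003 0 0 0 0 0"

```text
time: 17.25
tool_pos: [0.5704, 0.1935, 0.0619]
tool_rot: [0.0, 0.975, -0.001, 0.22]
contact_force: [10.5, -0.8, 1.2]
gripper_width: 0.527
grasp_force: 63.6
```

```bash
python3 -c "
from chk import *
rel()"
```

```text
TCP in panel frame from true pin (x,y,z mm) [-11.5514   0.1203   2.458 ] F panel x,y,z [10.0177 -0.7366 -3.3585] rotdiff deg [ 0.0311  0.3646 -0.0684] 17.25
```

Hard stop felt. Now I test the lock with a gentle pull back up the slope.

Call:
jog_arm --motion "20 0.003 0 0 0 0 0;20 0.006 0 0 0 0 0;20 0.009 0 0 0 0 0;20 0.012 0 0 0 0 0;20 0.013 0 0 0 0 0"

```text
time: 17.88
tool_pos: [0.5705, 0.1934, 0.0616]
tool_rot: [0.001, 0.977, -0.001, 0.213]
contact_force: [-18.4, -1.6, 17.4]
gripper_width: 0.526
grasp_force: 67.0
```

```bash
python3 -c "
from chk import *
rel()"
```

```text
TCP in panel frame from true pin (x,y,z mm) [-11.582    0.0893   2.0993] F panel x,y,z [-9.3244 -1.6625 23.5189] rotdiff deg [-0.079  -0.4509 -0.0596] 17.875
```

Call:
jog_arm --motion "20 -0.002 0 -0.001 0 0 0;20 -0.002 0 -0.002 0 0 0;20 -0.002 0 -0.003 0 0 0;20 -0.002 0 -0.003 0 0 0;20 -0.002 0 -0.003 0 0 0"

```text
time: 18.5
tool_pos: [0.571, 0.1929, 0.0623]
tool_rot: [0.001, 0.977, -0.001, 0.215]
contact_force: [-0.5, -0.6, -2.4]
gripper_width: 0.526
grasp_force: 63.9
```

```bash
python3 -c "
from chk import *
rel()"
```

```text
TCP in panel frame from true pin (x,y,z mm) [-10.8801  -0.4505   2.5622] F panel x,y,z [-1.4533 -0.6095 -2.0033] rotdiff deg [-0.0799 -0.1834 -0.0707] 18.5
```

Call:
jog_arm --motion "20 0.002 0 0 0 0 0;20 0.004 0 0 0 0 0;20 0.006 0 0 0 0 0;20 0.006 0 0 0 0 0;20 0.006 0 0 0 0 0"

```text
time: 19.12
tool_pos: [0.5736, 0.193, 0.0638]
tool_rot: [0.001, 0.977, -0.001, 0.215]
contact_force: [-4.2, -0.2, -3.5]
gripper_width: 0.527
grasp_force: 63.9
```

```bash
python3 -c "
from chk import *
rel()"
```

```text
TCP in panel frame from true pin (x,y,z mm) [-7.848  -0.3322  2.8076] F panel x,y,z [-5.3301 -0.2222 -1.4172] rotdiff deg [-0.0704 -0.1853 -0.0676] 19.125
```

```bash
cat > ins.py <<'E'
from chk import *
s=rel();f=grab_frame("wrist");P=pts(f)
m=cut_out("wrist","reader")[0]["pixels"];R0=rot(s["tool_rot"]);Q=R0.inv().apply(P[m]-s["tool_pos"])
z=np.median(Q[:,2]);Q=Q[abs(Q[:,2]-z)<.005];print("tool: front z",z,"xmax",Q[:,0].max())
W=((P[m]-pin)@M)*[1,-1,-1]*1000;k=abs(W[:,2]-np.median(W[:,2]))<5;W=W[k]
A=np.c_[W[:,:2],np.ones(len(W))];c=np.linalg.lstsq(A,W[:,2],rcond=None)[0]
print("panel: upper end - 64 =",W[:,0].max()-64,"front z med",np.median(W[:,2]),"tilt deg",np.degrees(c[:2]),"rect",cv2.minAreaRect(W[:,:2].astype(np.float32)))
E
python3 ins.py
```

```text
TCP in panel frame from true pin (x,y,z mm) [-7.848  -0.3322  2.8076] F panel x,y,z [-5.3301 -0.2222 -1.4172] rotdiff deg [-0.0704 -0.1853 -0.0676] 19.125
tool: front z -0.027072329033245468 xmax 0.074027120433417
panel: upper end - 64 = 2.275189221435312 front z med 29.8134796399333 tilt deg [-0.7219 -0.0926] rect ((7.858440399169922, -0.12509918212890625), (116.75304412841797, 46.07194137573242), 0.13035574555397034)
```

Call:
jog_arm --motion "20 0.001 0 0 0 0 0;20 0.002 0 0 0 0 0;20 0.003 0 0 0 0 0;20 0.003 0 0 0 0 0;20 0.003 0 0 0 0 0"

```text
time: 19.85
tool_pos: [0.5738, 0.193, 0.0637]
tool_rot: [0.001, 0.977, -0.001, 0.214]
contact_force: [-11.0, -0.2, -1.8]
gripper_width: 0.528
grasp_force: 64.5
```

```bash
python3 -c "
from chk import *
rel()"
```

```text
TCP in panel frame from true pin (x,y,z mm) [-7.7683 -0.3565  2.6093] F panel x,y,z [-10.6934  -0.2056   3.0321] rotdiff deg [-0.0921 -0.3463 -0.0704] 19.85
```

It's locked: at -7.8 mm the upward pull meets a hard stop (10 N, no motion). Push it back down fully home.

Call:
jog_arm --motion "20 -0.003 0 0 0 0 0;20 -0.006 0 0 0 0 0;20 -0.009 0 0 0 0 0;20 -0.010 0 0 0 0 0;20 -0.010 0 0 0 0 0"

```text
time: 20.48
tool_pos: [0.5727, 0.1936, 0.0647]
tool_rot: [0.0, 0.976, -0.001, 0.218]
contact_force: [-0.3, 1.4, -2.1]
gripper_width: 0.523
grasp_force: 63.8
```

```bash
python3 -c "
from chk import *
rel()"
```

```text
TCP in panel frame from true pin (x,y,z mm) [-8.2516  0.239   3.962 ] F panel x,y,z [-1.1516  1.4006 -1.8065] rotdiff deg [ 0.014   0.1462 -0.0541] 20.475
```

Call:
jog_arm --motion "20 -0.001 0 0.003 0 0 0;20 -0.003 0 0.003 0 0 0;20 -0.005 0 0.003 0 0 0;20 -0.007 0 0.003 0 0 0;20 -0.007 0 0.003 0 0 0"

```text
time: 21.1
tool_pos: [0.5706, 0.1935, 0.062]
tool_rot: [0.0, 0.976, -0.001, 0.219]
contact_force: [4.5, -0.3, -3.5]
gripper_width: 0.525
grasp_force: 63.7
```

```bash
python3 -c "
from chk import *
rel()"
```

```text
TCP in panel frame from true pin (x,y,z mm) [-11.3758   0.168    2.4374] F panel x,y,z [ 2.622  -0.2897 -5.1144] rotdiff deg [ 0.017   0.2059 -0.0585] 21.1
```

Home again at the lower stop, with light forces. Release and withdraw along the normal.

Call:
jog_arm --motion "40 0 0 0 0 0 0;60 0 0 0 0 0 0;80 0 0 0 0 0 0;100 0 0 0 0 0 0;100 0 0 0 0 0 0"

```text
time: 21.72
tool_pos: [0.5693, 0.1934, 0.061]
tool_rot: [0.001, 0.976, -0.001, 0.217]
contact_force: [-0.1, -0.1, 0.3]
gripper_width: 1.0
grasp_force: 0.0
```

Call:
jog_arm --motion "100 0 0 -0.02 0 0 0;100 0 0 -0.06 0 0 0;100 0 0 -0.12 0 0 0;100 0 0 -0.18 0 0 0;100 0 0 -0.2 0 0 0"

```text
time: 22.35
tool_pos: [0.5276, 0.194, 0.1546]
tool_rot: [-0.0, 0.976, -0.001, 0.219]
contact_force: [0.1, -0.2, 0.4]
gripper_width: 1.002
grasp_force: 0.0
```

```bash
python3 ins.py; sleep 0; python3 ins.py; python3 -c "
from h import *
f=grab_frame('wrist');save(f,'fin.png')"
```

```text
TCP in panel frame from true pin (x,y,z mm) [-11.0608   0.5278 104.5054] F panel x,y,z [ 0.2791 -0.1611  0.2789] rotdiff deg [ 0.0647  0.2879 -0.0485] 22.35
tool: front z 0.0752430237978679 xmax 0.07335501112069642
panel: upper end - 64 = -1.29813753214615 front z med 29.34846620398219 tilt deg [-0.1916  0.0281] rect ((-4.81427001953125, 0.38462257385253906), (134.9757537841797, 46.096134185791016), 0.16845859587192535)
TCP in panel frame from true pin (x,y,z mm) [-11.765    0.3277 103.3056] F panel x,y,z [-0.3076  0.4439 -0.9269] rotdiff deg [ 0.0341  0.1997 -0.0548] 22.45
tool: front z 0.07402815582116071 xmax 0.07401975953695072
panel: upper end - 64 = -1.4792259234450285 front z med 29.34722129176145 tilt deg [-0.1836  0.0074] rect ((-4.8151702880859375, 0.3911705017089844), (134.67189025878906, 46.089839935302734), 0.22260084748268127)
```

View pics/fin.png

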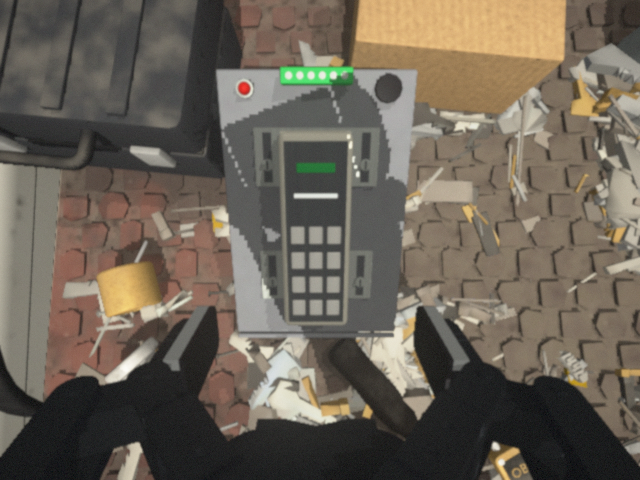

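The reader lies flat and straight on the strip (lamp at (316,168), up the slope), with its origin within 1 mm of the pin. The gripper is clear, so I hand in.

```bash
python3 -c "
from plant import job_done
print(job_done())"
```

```text
the job is handed in; nothing more can be done
None
```

The reader is mounted lamp end up, pressed flat and slid fully home; it held against a 10 N pull back up the slope, so the pin is taken to be locked. The gripper let go and is clear, the highest push I read on the stand was about 26 N, and the job is handed in at about 22.5 s.

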